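# Unclip the teapot's lid strap with the forked tool

## Task

Take the forked tool from its bamboo rest, straddle the bare neck of the spring bar beside the blue teapot's lid and push the bar's flange sideways into its barrel until the lid strap springs up, then let the bar snap back fully. Lay the tool back across the two rails of its rest and let go of it. Work the bar with the fork only, never with the gripper itself, and leave the other tea things where they are.

Things in the scene. Friction and masses are not known exactly. Their poses are not given: they have to be found in the camera images.
- teapot: Blue-glazed teapot, fixed, 130 mm across, 108 mm high with its flat lid; origin at the centre of its underside, z up. Spout to its -y (reaches y = -111 mm), loop handle to its +y (reaches +112 mm; x = 6 to 23, top z = 88 mm). A steel strap runs over the lid in the plane y = 0 (top z = 117 mm), pivoted at x = +70, z = 102 mm, held down at x = -85 mm by a spring bar that lies along pot y at z = 85 mm.
- bar_neck (a point): Fixed point on the bar's axis, midway along its bare neck (pot x = -85, y = 18, z = 85 mm); axes as the teapot's. Along pot y: outer ear -10 to -6, strap eye -4 to 4, inner ear 6 to 10, bare neck (5 mm diameter) 10 to 26, flange (disc, 22 mm diameter) 26 to 30, bare bar 30 to 44, fixed spring barrel (12 mm diameter) 44 to 66 mm.
- bracket_top (a point): Fixed point on the top edge of the bracket's back plate behind the neck and flange (pot x = -65, y = 18, z = 92 mm), axes as the teapot's: the plate's face towards the bar is at pot x = -65 mm and runs from y = -12 to 66 mm. The ears and the barrel's seat (y = 58 to 66 mm) reach from it out to x = -95 mm. All their tops are at z = 92 mm.
- flange_face (a point): Point on the bar's axis in the flange's -y face (the face that the fork pushes on); moves with the bar, axes as the teapot's. At rest it is 8 mm on the +y side of bar_neck.
- spring_bar (a joint): How far the spring bar is compressed, m: 0 at rest, grows as the flange is pushed towards the teapot's +y (into the barrel), end stop at 0.012. A spring pushes it back with 4 N at rest, 7 N at the end stop. The bar's tip leaves the strap's eye at about 0.0075; let go, the bar snaps back to 0 by itself.
- strap (a joint): Angle of the lid strap, rad: 0 = closed over the lid, held by the bar's tip through its eye. Once the tip is out of the eye, a spring swings its -x end up by itself in about half a second, to about 0.85, where it stays.
- strap_eye (a point): Point in the eye at the strap's free end; moves with the strap.
- fork_tool: Forked hand tool, 60 g. Bamboo handle 14 x 14 mm along its x (x = -95 to 60 mm), then a steel shank 8 mm wide, flush below, to x = 117 mm. Origin in the handle's underside, within 15 mm of the centre of mass: grip here across tool y. z out of the handle's top. At x = 113 to 117 mm two prongs 4.5 mm wide point along -z, ending 30 mm below the underside; gap between them 13 mm, 22 mm over both.
- fork (a point): Point on the tool midway between the prongs, 20 mm below the handle's underside and 10 mm above the prong tips (tool x = +115, z = -20 mm); axes as the tool's. Bring it to the bar's axis to straddle the neck.
- tool_rest: Bamboo rest, fixed, base 110 x 74 x 6 mm; origin at the centre of its underside. Two cross rails (along its y, at x = -45 and +45 mm, 8 mm thick) carry the tool, tops 40 mm above the ledge; stops 10 mm higher at the rails' ends (y = 32 to 37 mm, both sides). The tool starts across both, roughly along rest x, prongs hanging beyond the +x rail, its origin within 15 mm of the rest's centre in x and y.
- teacup: Porcelain teacup, 74 mm across, 60 mm high; bystander, origin under its centre.
- infuser: Stainless basket infuser, 52 mm across, 45 mm high, with a small side grip; bystander, origin under its centre.
- glass_jar: Small lidded glass jar, 60 mm across, 75 mm high; bystander, origin under its centre.
- tea_scoop: Bamboo tea scoop lying flat, 150 mm long, 32 mm wide, 14 mm high; bystander, origin near its middle.
- saucer: Porcelain saucer, 100 mm across, 15 mm high; bystander, origin under its centre.
- timer: White plastic kitchen timer, fixed, 68 mm across, 46 mm high with its dial; bystander.
Mind the look-alikes: they are no part of the job. Leave any orange look-alike of the fork_tool alone.

How it is judged:
By the outcome, as a careful person would: the job done as asked, in the order asked, and still so for the second after the job is handed in, with the robot touching nothing.
It also fails if it takes over 45 s, if anything falls off the work surface, if the arm or the gripper's body presses on something with over 40 N, if the wrist force passes 120 N, or if a joint passes its speed limit or range.

## Robot

A 7-joint arm with a two-finger parallel gripper is mounted at the origin on the work surface. World frame = base frame: x ahead of the robot, y to its left, z up, the work surface at z = 0. Lengths are in m, angles in rad, forces in N, time in s.
With the tool pointing down it reaches from about 0.425 to 0.925 m from the base axis. Payload 6.8 kg.
Tool frame: the origin (TCP) lies midway between the tips of the shut fingers; the grasp point (between the pads) lies grip_depth behind it (grip_depth is the distance from the TCP to the grasp point, in m); z points along the fingers, y is the direction in which the jaws open and shut (so a half turn about z gives the same grasp; the last joint's range is limited). The gripper opens to 85 mm and grips with 20 to 120 N. Pads are 22 mm wide; open, the fingers measure 114 mm over their backs; the gripper's body (76 mm by 85 mm) begins 54 mm behind the grasp point. The pads swing forward as they close: fully open they stand 13 mm farther back than shut.
Start: joints at [1.227, 0.477, 0.022, 1.555, -0.011, 1.109, -0.083], TCP at [0.158, -0.656, 0.231] pointing down, gripper open.
Joint ranges: [-2.96, 2.96], [-0.34, 2.1], [-1.41, 1.46], [0.24, 2.44], [-1.37, 4.51], [0.17, 1.92], [-2.96, 2.96]. Speed limits (rad/s): [2.39, 2.39, 3.14, 3.14, 3.14, 3.14, 3.14].

## Interface

Orientations are given as [roll, pitch, yaw] about the fixed x, y, z axes, in that order (R = Rz(yaw) Ry(pitch) Rx(roll)).
In Python, from rig import get_obs, read_camera, sign_off, find_in, landmark_of, grip_depth gives the robot as it stands.
- The arm moves only by the tool apply_moves, never from a script. Its argument "series" is text: rows parted by semicolons, each of 4 numbers parted by spaces: the shift along the tool's x, y, z scaled (see below), then the turn about the tool's z scaled (see below). A call has 1 to 5 rows; each row shifts and turns the commanded pose from where the row before left it, along the tool's axes as they then stand; what a row does not reach is not made up. The controller multiplies each number of a shift by 100 mm and each number of a turn by pi rad. A row lasts 1/12 s, in which the tool goes at most 41.7 mm and 7.16 degrees, less where a joint would pass 70% of its speed; a pose out of reach is approached as far as the arm can. A call with a number of a shift or a turn outside -1 to 1 is refused whole. A call with a gripper value outside its range is refused whole. "hand" is the opening, from 0 (shut) to 1 (fully open), set as the call begins (left out, the last holds). The fingers move at their own pace and stop on an object; "grip_force" is the grip in N (left out, the last holds). Time passes only in rows, so rows that do not move let the fingers close. It gives the time, the measured TCP pose, the force and the opening at its end, in the units of the state.
- get_obs(): the state, without advancing time (a new reading comes with each control period).
- read_camera(name): name is "scene" or "top" or "wrist"; returns a dict with "frame" (420x560x3 uint8, red, green, blue), "z_map" (420x560 float32, m along the optical axis (not along the pixel's ray), 0 where there is no reading), "fx", "fy", "cx", "cy" (pixels), "rvec" (rotation vector, rad) and "tvec" (3), from world to camera coordinates, as OpenCV has them. Camera axes: x right, y down, z forward; pixel columns grow to the right and rows downward; lengths in m; the calibration is good to about 2 mm. A picture is of the moment at which its call begins.
- sign_off(): hands the job in, once; it reports no verdict.
Trained networks look in a picture, given as the dict that the camera call returned (one of the last four; its "shot" number tells which), for a name from the list of things; names that differ only in an ending like _2 or _b are one class to them, and where a whole thing is asked for, a point or a joint stands for the part that bears it (a point fixed in the world has none). Each returns a list of dicts, best first, with "confidence" (0 to 1); they miss things now and then, are a little off and sometimes report something else, mostly with a low value. They report only what shows in the picture. A call takes as long as a camera call. They do not tell look-alikes from the thing itself.
- find_in(name, picture): "centre" ([x, y, z] in m, in world coordinates, good to about 4 mm: the middle of the surface that is visible of it).
- landmark_of(name, picture): "centre" ([x, y, z] in m, in world coordinates, good to about 4 mm: a listed point, or the origin of a listed thing).
The state is a dict: "clock": time; "joint_pos": joint angles; "joint_velocities": joint speeds; "joint_torque": joint torques, N m; "eef_pos": TCP position; "tcp_rot": TCP orientation; "force": force on the tool from outside, world axes, zero at the start; "moment": the same for the moment, N m; "gripper_width": finger opening in m.
Only numpy, scipy, OpenCV 4.12 (cv2) and the standard library are available. Lean on these libraries where they do the work, as an engineer would, in place of code of your own. Each camera call takes 0.05 s, during which the arm holds its last target.

## Working session

There is one attempt and no reset: what is moved stays moved. The work goes in short steps, Python scripts to look and compute and a tool call to move; the robot and the scene stay as the last step left them, time stands still between calls to the robot, and variables do not carry over. Pictures are saved under pics/ and viewed, and the job is handed in when it is done.

Besides the shell and the picture viewer there is one more tool, called after "Call:" in YAML: its name, and indented under it one key for each argument. apply_moves: Moves the arm, as the interface text tells. Shifts and turns lie within -1 to 1; 1 stands for 100 mm of shift or pi rad of turn. Its arguments: {"type":"object","properties":{"series":{"type":"string"},"hand":{"type":"number"},"grip_force":{"type":"number"}},"required":["series"]}

```bash
mkdir -p pics; ls
cat > h.py <<'E'
import numpy as np, cv2
from rig import *
def pw(p,u,v):
    z=p["z_map"][int(v),int(u)]
    R=cv2.Rodrigues(np.array(p["rvec"],float))[0]
    c=np.array([(u-p["cx"])/p["fx"]*z,(v-p["cy"])/p["fy"]*z,z])
    return R.T@(c-np.array(p["tvec"]).ravel())
def cloud(p):
    z=p["z_map"].astype(float);v,u=np.indices(z.shape)
    R=cv2.Rodrigues(np.array(p["rvec"],float))[0]
    c=np.stack([(u-p["cx"])/p["fx"]*z,(v-p["cy"])/p["fy"]*z,z],-1)
    w=(c-np.array(p["tvec"]).ravel())@R
    w[z<=0]=np.nan
    return w
def save(p,n): cv2.imwrite("pics/"+n,cv2.cvtColor(p["frame"],cv2.COLOR_RGB2BGR))
def proj(p,X):
    K=np.array([[p["fx"],0,p["cx"]],[0,p["fy"],p["cy"]],[0,0,1.]])
    return cv2.projectPoints(np.array(X,float).reshape(-1,1,3),np.array(p["rvec"],float),np.array(p["tvec"],float),K,None)[0].reshape(-1,2)
E
python3 - <<'E'
from h import *
o=get_obs();print(o,grip_depth() if callable(grip_depth) else grip_depth)
for n in("scene","top"):
    p=read_camera(n);save(p,n+"0.png");np.save(n+"0.npy",cloud(p))
    for t in("teapot","bar_neck","bracket_top","flange_face","fork_tool","fork","tool_rest","strap_eye"):
        print(n,t,[(np.round(d["centre"],4).tolist(),round(d["confidence"],2)) for d in landmark_of(t,p)])
E
```

```text
pics
{'clock': 0.0, 'joint_pos': array([ 1.22687913,  0.47782869,  0.02230854,  1.55644565, -0.01152018,
        1.10928409, -0.08314548]), 'joint_velocities': array([ 1.35623966e-03,  2.55052945e-05,  4.37189692e-04, -9.62464370e-05,
       -8.47446348e-04, -1.05180377e-03, -2.07669648e-03]), 'joint_torque': array([ 5.30105881e-04, -5.96443534e+01,  1.60788048e+00, -2.81197912e+01,
        1.23657405e-02,  9.39902879e-03, -1.33995735e-05]), 'eef_pos': array([ 0.15757863, -0.65574457,  0.23030837]), 'tcp_rot': array([-3.13975717e+00,  1.05309115e-04,  2.35812188e-01]), 'force': array([-0.34257286,  0.03980953,  0.44559144]), 'moment': array([ 0.00798157, -0.00862209,  0.00578486]), 'gripper_width': 0.08561349560834364} 0.0187
scene teapot [([0.6048, -0.0719, 0.0006], 0.66)]
scene bar_neck [([0.519, -0.077, 0.0798], 0.98)]
scene bracket_top [([0.5349, -0.0721, 0.0914], 0.81)]
scene flange_face [([0.5175, -0.0723, 0.0829], 0.56)]
scene fork_tool [([0.4969, 0.2341, 0.0415], 0.93), ([0.2922, 0.2293, 0.0046], 0.89)]
scene fork [([0.4844, 0.116, 0.0242], 0.66), ([0.2129, 0.3179, 0.0184], 0.61)]
scene tool_rest [([0.4985, 0.2398, 0.0022], 0.61)]
scene strap_eye [([0.5215, -0.0938, 0.0873], 0.56)]
top teapot [([0.6013, -0.0737, -0.0005], 0.71)]
top bar_neck [([0.5173, -0.075, 0.0863], 0.66)]
top bracket_top [([0.5312, -0.0709, 0.095], 0.57)]
top flange_face [([0.5166, -0.0655, 0.0849], 0.5), ([0.6007, -0.0761, 0.0002], 0.27), ([0.4835, 0.1152, 0.0224], 0.23)]
top fork_tool [([0.2938, 0.2329, 0.0093], 0.84), ([0.4941, 0.2363, 0.0391], 0.58)]
top fork [([0.2114, 0.3178, 0.0137], 0.93), ([0.4814, 0.1163, 0.0202], 0.61)]
top tool_rest [([0.4986, 0.235, -0.0016], 0.7), ([0.5352, -0.071, 0.0952], 0.24)]
top strap_eye [([0.7183, 0.2579, 0.0016], 0.63), ([0.522, -0.0952, 0.083], 0.52)]
```

View pics/scene0.png

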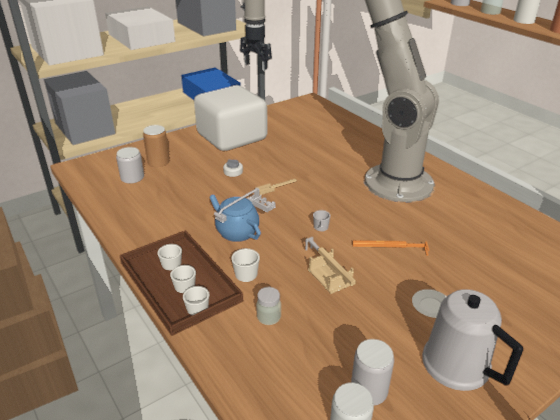

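View pics/top0.png

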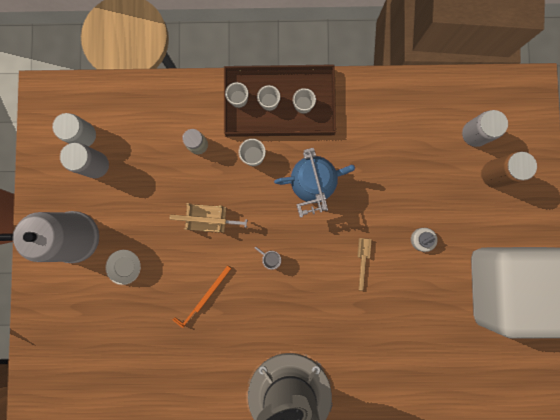

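```bash
cat >> h.py <<'E'
def plan(wps,step=.04,start=None):
    # wps: list of (x,y,z,yaw_deg,[nrows]) ; prints rows in move units
    o=get_obs(); x=np.array(o["eef_pos"]) if start is None else np.array(start[:3]); yaw=o["tcp_rot"][2] if start is None else np.radians(start[3])
    rows=[]
    for w in wps:
        d=np.array(w[:3])-x; dy=(np.radians(w[3])-yaw+np.pi)%(2*np.pi)-np.pi
        st=w[4] if len(w)>4 else step
        n=max(1,int(np.ceil(max(np.linalg.norm(d)/st,abs(np.degrees(dy))/7))))
        for i in range(n):
            c,s=np.cos(yaw),np.sin(yaw);e=d/n
            rows.append("%.3f %.3f %.3f %.4f"%tuple(np.array([c*e[0]+s*e[1],s*e[0]-c*e[1],-e[2],0])*10+np.array([0,0,0,-dy/n/np.pi])))
            yaw+=dy/n
        x=np.array(w[:3])
    for i in range(0,len(rows),5): print("; ".join(rows[i:i+5]))
E
python3 - <<'E'
from h import *
plan([(.44,-.33,.25,45),(.5,.21,.26,84)])
E
```

```text
0.319 -0.229 -0.017 -0.0159; 0.330 -0.212 -0.017 -0.0159; 0.340 -0.196 -0.017 -0.0159; 0.349 -0.178 -0.017 -0.0159; 0.358 -0.161 -0.017 -0.0159
0.365 -0.143 -0.017 -0.0159; 0.372 -0.124 -0.017 -0.0159; 0.378 -0.105 -0.017 -0.0159; 0.383 -0.086 -0.017 -0.0159; 0.386 -0.067 -0.017 -0.0159
0.389 -0.048 -0.017 -0.0159; 0.303 -0.242 -0.007 -0.0155; 0.314 -0.227 -0.007 -0.0155; 0.325 -0.212 -0.007 -0.0155; 0.335 -0.196 -0.007 -0.0155
0.344 -0.179 -0.007 -0.0155; 0.352 -0.162 -0.007 -0.0155; 0.360 -0.145 -0.007 -0.0155; 0.367 -0.127 -0.007 -0.0155; 0.372 -0.109 -0.007 -0.0155
0.377 -0.091 -0.007 -0.0155; 0.381 -0.073 -0.007 -0.0155; 0.384 -0.054 -0.007 -0.0155; 0.386 -0.035 -0.007 -0.0155; 0.388 -0.017 -0.007 -0.0155
```

Call:
apply_moves:
  series: "0.32 -0.23 -0.02 -0.016; 0.33 -0.21 -0.02 -0.016; 0.34 -0.195 -0.02 -0.016; 0.35 -0.18 -0.02 -0.016; 0.36 -0.16 -0.02 -0.016"

```text
clock: 1.32
eef_pos: [0.2872, -0.5064, 0.2416]
tcp_rot: [3.141, 0.0, 0.489]
force: [-0.1, -0.9, -0.2]
gripper_width: 0.0856
```

Call:
apply_moves:
  series: "0.365 -0.145 -0.02 -0.016; 0.37 -0.125 -0.02 -0.016; 0.38 -0.105 -0.02 -0.016; 0.385 -0.085 -0.02 -0.016; 0.385 -0.065 -0.02 -0.016"

```text
clock: 1.73
eef_pos: [0.4155, -0.3576, 0.2518]
tcp_rot: [3.141, -0.0, 0.741]
force: [-0.0, -0.6, -0.5]
gripper_width: 0.0858
```

Call:
apply_moves:
  series: "0.39 -0.05 -0.02 -0.016; 0.3 -0.24 -0.01 -0.0155; 0.315 -0.23 -0.01 -0.0155; 0.325 -0.21 -0.01 -0.0155; 0.335 -0.195 -0.01 -0.0155"

```text
clock: 2.15
eef_pos: [0.4565, -0.1735, 0.2575]
tcp_rot: [3.141, 0.0, 0.986]
force: [0.6, -0.4, 0.2]
gripper_width: 0.0856
```

Call:
apply_moves:
  series: "0.345 -0.18 -0.01 -0.0155; 0.35 -0.16 -0.01 -0.0155; 0.36 -0.145 -0.01 -0.0155; 0.37 -0.125 -0.01 -0.0155; 0.37 -0.11 -0.01 -0.0155"

```text
clock: 2.57
eef_pos: [0.4775, 0.0192, 0.2628]
tcp_rot: [3.141, 0.0, 1.229]
force: [1.0, -0.8, -0.1]
gripper_width: 0.0854
```

Run:
```python
from h import *
o=get_obs();print(o["clock"],o["eef_pos"],o["tcp_rot"],o["joint_pos"])
p=read_camera("wrist");save(p,"w1.png");np.save("w1.npy",cloud(p))
for t in("bar_neck","bracket_top","flange_face","fork_tool","fork","tool_rest","strap_eye","teapot"):
        print(t,[(np.round(d["centre"],4).tolist(),round(d["confidence"],2)) for d in landmark_of(t,p)])
```

```text
2.5667 [0.47748039 0.0192253  0.26276753] [3.14050324e+00 3.89800429e-05 1.22904975e+00] [ 0.34683319  0.16169092 -0.57024108  1.94310937  0.10030583  1.0632681
 -0.60800135]
bar_neck [([0.5169, -0.0806, 0.0818], 0.75), ([0.6059, -0.0761, -0.0015], 0.65)]
bracket_top [([0.5333, -0.074, 0.0878], 0.71)]
flange_face [([0.5144, -0.0693, 0.0824], 0.56)]
fork_tool [([0.289, 0.233, 0.0036], 0.75)]
fork [([0.48, 0.1176, 0.0188], 0.66)]
tool_rest [([0.522, -0.0934, 0.0864], 0.56)]
strap_eye [([0.5224, -0.0947, 0.0828], 0.89)]
teapot [([0.6053, -0.0768, -0.0014], 0.62)]
```

View pics/w1.png

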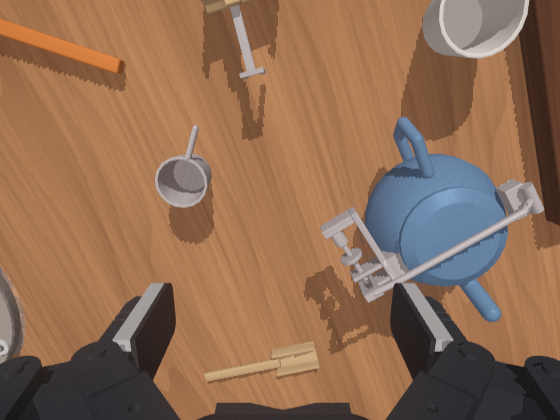

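Run:
```python
from h import *
plan([(.496,.205,.26,83)])
```

```text
0.368 -0.094 0.004 -0.0143; 0.372 -0.077 0.004 -0.0143; 0.375 -0.060 0.004 -0.0143; 0.377 -0.043 0.004 -0.0143; 0.379 -0.026 0.004 -0.0143
```

Call:
apply_moves:
  series: "0.37 -0.09 0 -0.024; 0.37 -0.06 0 -0.024; 0.28 -0.03 0 -0.024"

```text
clock: 3.27
eef_pos: [0.4883, 0.122, 0.2626]
tcp_rot: [3.141, -0.001, 1.455]
force: [1.4, 0.5, 1.0]
gripper_width: 0.0856
```

Run:
```python
from h import *
p=read_camera("wrist");save(p,"w2.png");np.save("w2.npy",cloud(p))
o=get_obs();print(o["clock"],o["eef_pos"],o["tcp_rot"])
for t in("fork_tool","fork","tool_rest"):
        print(t,[(np.round(d["centre"],4).tolist(),round(d["confidence"],2)) for d in landmark_of(t,p)])
```

```text
3.3167 [0.48803654 0.12824779 0.26303019] [ 3.14038034 -0.00478636  1.46678529]
fork_tool [([0.2921, 0.2341, 0.0072], 0.87), ([0.4962, 0.2355, 0.0437], 0.57)]
fork [([0.4835, 0.1152, 0.0174], 0.59)]
tool_rest [([0.4999, 0.2343, -0.0017], 0.57)]
```

View pics/w2.png

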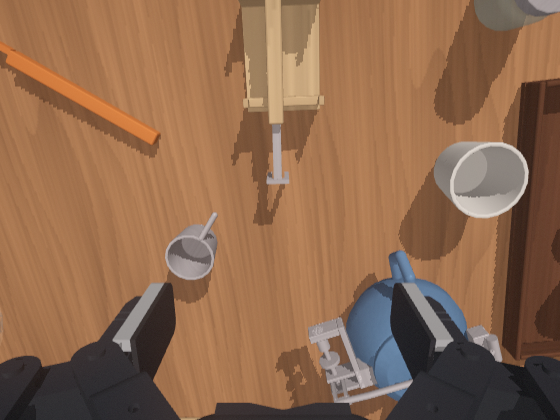

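Run:
```python
from h import *
for f in("w2","top0"):
    w=np.load(f+".npy");
    m=(abs(w[...,0]-.495)<.05)&(w[...,1]>.09)&(w[...,1]<.35)&(w[...,2]>.045)&(w[...,2]<.075)
    P=w[m]
    print(f,len(P))
    for y0 in np.arange(.09,.35,.01):
        q=P[(P[:,1]>=y0)&(P[:,1]<y0+.01)]
        if len(q): print("%.3f n%d x %.4f..%.4f med %.4f z %.4f"%(y0,len(q),q[:,0].min(),q[:,0].max(),np.median(q[:,0]),np.median(q[:,2])))
    m=(abs(w[...,0]-.495)<.03)&(abs(w[...,1]-.24)<.06)&(w[...,2]<.03);print("base",np.percentile(w[m][:,2],[10,50,90]))
```

```text
w2 2619
0.110 n107 x 0.4737..0.4944 med 0.4844 z 0.0479
0.120 n79 x 0.4809..0.4890 med 0.4850 z 0.0462
0.130 n83 x 0.4813..0.4897 med 0.4853 z 0.0461
0.140 n77 x 0.4826..0.4904 med 0.4864 z 0.0461
0.150 n80 x 0.4838..0.4916 med 0.4874 z 0.0460
0.160 n94 x 0.4841..0.4927 med 0.4883 z 0.0460
0.170 n154 x 0.4823..0.4967 med 0.4896 z 0.0538
0.180 n229 x 0.4613..0.5342 med 0.4916 z 0.0537
0.190 n232 x 0.4612..0.5344 med 0.4898 z 0.0536
0.200 n191 x 0.4847..0.4992 med 0.4921 z 0.0539
0.210 n195 x 0.4859..0.5003 med 0.4932 z 0.0540
0.220 n197 x 0.4870..0.5010 med 0.4941 z 0.0540
0.230 n204 x 0.4876..0.5018 med 0.4948 z 0.0541
0.240 n204 x 0.4889..0.5030 med 0.4959 z 0.0539
0.250 n223 x 0.4894..0.5041 med 0.4969 z 0.0539
0.260 n218 x 0.4906..0.5045 med 0.4976 z 0.0539
0.270 n52 x 0.4914..0.5047 med 0.4976 z 0.0539
base [0.00492025 0.0060572  0.00747116]
top0 357
0.110 n15 x 0.4740..0.4934 med 0.4825 z 0.0477
0.120 n5 x 0.4797..0.4853 med 0.4825 z 0.0465
0.130 n8 x 0.4825..0.4882 med 0.4854 z 0.0474
0.140 n8 x 0.4825..0.4883 med 0.4855 z 0.0475
0.150 n5 x 0.4827..0.4884 med 0.4855 z 0.0465
0.160 n6 x 0.4857..0.4913 med 0.4870 z 0.0463
0.170 n20 x 0.4827..0.4939 med 0.4883 z 0.0532
0.180 n23 x 0.4610..0.5330 med 0.4912 z 0.0520
0.190 n26 x 0.4610..0.4969 med 0.4885 z 0.0524
0.200 n16 x 0.4859..0.4970 med 0.4914 z 0.0533
0.210 n19 x 0.4859..0.4972 med 0.4915 z 0.0533
0.220 n22 x 0.4860..0.5000 med 0.4930 z 0.0534
0.230 n15 x 0.4889..0.5002 med 0.4945 z 0.0539
0.240 n20 x 0.4890..0.5003 med 0.4946 z 0.0535
0.250 n18 x 0.4892..0.5032 med 0.4960 z 0.0530
0.260 n19 x 0.4896..0.5031 med 0.4976 z 0.0536
0.270 n29 x 0.4675..0.5399 med 0.4978 z 0.0521
0.280 n19 x 0.4675..0.5032 med 0.4978 z 0.0539
0.290 n20 x 0.4924..0.5063 med 0.5006 z 0.0528
0.300 n17 x 0.4952..0.5064 med 0.5008 z 0.0540
0.310 n19 x 0.4954..0.5065 med 0.5009 z 0.0532
0.320 n8 x 0.4956..0.5065 med 0.5011 z 0.0526
base [0.00189771 0.00570519 0.00973478]
```

Run:
```python
from h import *
w=np.load("w2.npy");m=(abs(w[...,0]-.485)<.02)&(w[...,1]>.09)&(w[...,1]<.165)&(w[...,2]>.035)
P=w[m];print(np.percentile(P[:,1],[0,1,3,5]))
h=(abs(w[...,0]-.49)<.012)&(w[...,2]>.0505)&(w[...,1]<.2);print("handle end",np.percentile(w[h][:,1],[0,1,3]))
o=get_obs();print(o["eef_pos"],o["tcp_rot"])
plan([(.4953,.235,.16,84.5),(.4953,.235,.028,84.5)])
```

```text
[0.11435514 0.11619264 0.11830798 0.12173317]
handle end [-0.03974933 -0.03315016 -0.03134569]
[0.48802148 0.1201963  0.26206772] [-3.14114057e+00  4.05713420e-04  1.45258923e+00]
0.287 -0.016 0.255 -0.0018; 0.287 -0.014 0.255 -0.0018; 0.287 -0.013 0.255 -0.0018; 0.287 -0.011 0.255 -0.0018; 0.000 0.000 0.330 0.0000
0.000 0.000 0.330 0.0000; 0.000 0.000 0.330 0.0000; 0.000 0.000 0.330 0.0000
```

Call:
apply_moves:
  series: "0.28 -0.015 0.25 -0.002; 0.28 -0.015 0.25 -0.002; 0.28 -0.01 0.25 -0.002; 0.28 -0.01 0.25 -0.002; 0 0 0.3 0"

```text
clock: 3.88
eef_pos: [0.4959, 0.237, 0.1324]
tcp_rot: [3.139, -0.005, 1.48]
force: [0.2, 0.9, 0.7]
gripper_width: 0.0852
```

Run:
```python
from h import *
o=get_obs();print(o["clock"],o["eef_pos"],o["tcp_rot"])
plan([(.4952,.233,.028,84.5)],step=.025)
```

```text
3.8833 [0.49590978 0.23700957 0.13235163] [ 3.13935019 -0.00458868  1.480354  ]
-0.008 -0.001 0.209 0.0004; -0.008 -0.001 0.209 0.0004; -0.008 -0.001 0.209 0.0004; -0.008 -0.001 0.209 0.0004; -0.008 -0.001 0.209 0.0004
```

Call:
apply_moves:
  series: "0 0 0.2 0; 0 0 0.2 0; 0 0 0.2 0; 0 0 0.1 0; 0 0 0 0"

```text
clock: 4.3
eef_pos: [0.4944, 0.2296, 0.0601]
tcp_rot: [-3.138, 0.003, 1.475]
force: [-0.2, -0.7, 0.6]
gripper_width: 0.0855
```

Run:
```python
from h import *
o=get_obs();print(o["clock"],o["eef_pos"],o["tcp_rot"],o["force"])
plan([(.4952,.233,.028,84.5)],step=.025)
p=read_camera("wrist");save(p,"w3.png")
```

```text
4.3 [0.49436716 0.22961992 0.06008837] [-3.13833654  0.00341831  1.47532016] [-0.22290255 -0.69728296  0.59197092]
0.017 0.003 0.160 0.0001; 0.017 0.003 0.160 0.0001
```

View pics/w3.png

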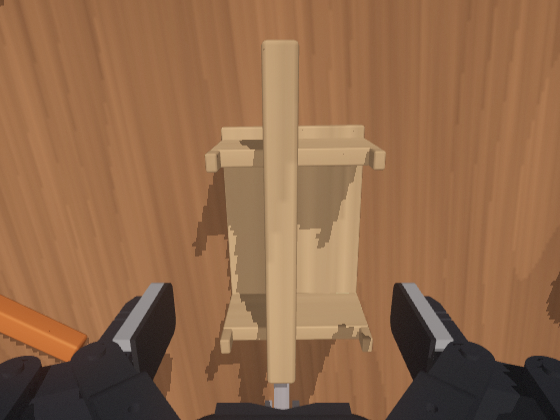

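Call:
apply_moves:
  series: "0.01 0 0.16 0; 0.01 0 0.16 0; 0 0 0 0; 0 0 0 0"

```text
clock: 4.68
eef_pos: [0.4958, 0.2342, 0.0311]
tcp_rot: [3.141, 0.0, 1.477]
force: [-0.4, 0.3, 0.4]
gripper_width: 0.0851
```

Run:
```python
from h import *
o=get_obs();print(o["clock"],o["eef_pos"],o["tcp_rot"],o["force"])
```

```text
4.6833 [0.49576404 0.2341535  0.03109316] [3.14118845e+00 2.07027977e-04 1.47744104e+00] [-0.35401393  0.29156829  0.40280642]
```

Call:
apply_moves:
  series: "0 0 0.03 0; 0 0 0 0; 0 0 0 0; 0 0 0 0; 0 0 0 0"
  hand: 0
  grip_force: 90

```text
clock: 5.1
eef_pos: [0.4955, 0.2346, 0.0277]
tcp_rot: [3.141, -0.0, 1.478]
force: [0.6, 0.2, 0.4]
gripper_width: 0.0254
```

Call:
apply_moves:
  series: "0 0 0 0; 0 0 0 0; 0 0 0 0; 0 0 0 0"

```text
clock: 5.43
eef_pos: [0.4955, 0.2346, 0.0278]
tcp_rot: [3.141, 0.0, 1.478]
force: [-0.5, -0.7, 5.9]
gripper_width: 0.0127
```

Run:
```python
from h import *
o=get_obs();print(o["clock"],o["eef_pos"],o["tcp_rot"],o["force"],o["gripper_width"])
# bar from w1, w2
for f in("w1","w2"):
    w=np.load(f+".npy")
    m=(abs(w[...,0]-.53)<.06)&(abs(w[...,1]+.06)<.08)&(w[...,2]>.075)&(w[...,2]<.1)
    P=w[m]; print(f,len(P)); 
    im=np.full((140,160,3),255,np.uint8)
    for x,y,z in P:
        u=int((.03-y)*1000);v=int((.60-x)*1000)
        if 0<=u<160 and 0<=v<140: im[v,u]=(0,int((z-.075)*10000),0)
    cv2.imwrite("pics/bar_%s.png"%f,cv2.resize(im,None,fx=4,fy=4,interpolation=0))
```

```text
5.4333 [0.49553981 0.23459623 0.02777862] [3.14102521e+00 6.82325589e-06 1.47817598e+00] [-0.54988704 -0.73921526  5.90302936] 0.012724441670283474
w1 4452
w2 3617
```

View pics/bar_w1.png

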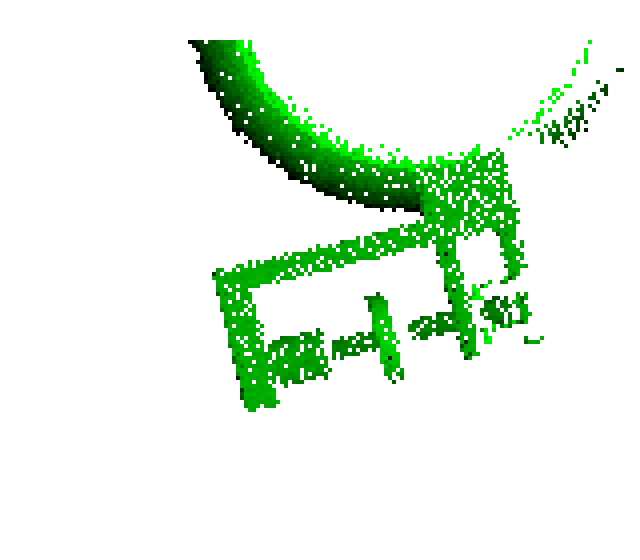

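```bash
cat > fit.py <<'E'
from h import *
from scipy.optimize import minimize
from scipy.spatial import cKDTree
R=[(-95,-65,6,10),(-95,-65,58,66),(-65,-61,10,66),(-87.5,-82.5,10,26),(-96,-74,26,30),(-87.5,-82.5,30,44),(-91,-79,44,58)]
M=np.concatenate([np.stack(np.meshgrid(np.arange(a+.5,b,1),np.arange(c+.5,d,1)),-1).reshape(-1,2) for a,b,c,d in R])
T=cKDTree(M)
def fit(w,g=(.603,-.075,.2)):
    m=(abs(w[...,0]-.53)<.07)&(abs(w[...,1]+.05)<.08)&(w[...,2]>.078)&(w[...,2]<.1)
    P=w[m][:,:2]
    def tp(q):
        c,s=np.cos(q[2]),np.sin(q[2]);d=(P-q[:2]*1)*1000
        return np.stack([c*d[:,0]+s*d[:,1],-s*d[:,0]+c*d[:,1]],-1)
    def cost(q):
        L=tp(q); k=(L[:,0]<-60)&(L[:,0]>-105)&(L[:,1]>5)&(L[:,1]<75); L=L[k]
        if len(L)<50: return 1e3
        a=np.minimum(T.query(L)[0],4).mean(); b=np.minimum(cKDTree(L).query(M)[0],4).mean()
        return a+b
    best=min((minimize(cost,[g[0]+dx,g[1]+dy,g[2]],method="Nelder-Mead",options=dict(initial_simplex=np.array([g]*4)+np.array([[dx,dy,0],[dx+.004,dy,0],[dx,dy+.004,0],[dx,dy,.06]]),xatol=1e-5,fatol=1e-5)) for dx in(-.004,0,.004) for dy in(-.004,0,.004)),key=lambda r:r.fun)
    return best.x,best.fun
if __name__=="__main__":
    for f in("w1","w2","top0"):
        w=np.load(f+".npy");q,c=fit(w);cs,sn=np.cos(q[2]),np.sin(q[2])
        f2=lambda x,y:(q[0]+cs*x-sn*y,q[1]+sn*x+cs*y)
        L=np.stack([cs*(w[...,0]-q[0])+sn*(w[...,1]-q[1]),-sn*(w[...,0]-q[0])+cs*(w[...,1]-q[1])],-1)*1000
        z=lambda a,b,c,d:np.round(np.median(w[...,2][(L[...,0]>a)&(L[...,0]<b)&(L[...,1]>c)&(L[...,1]<d)&(w[...,2]>.07)]),4)
        print(f,np.round(q,4),round(c,3),"neck",np.round(f2(-.085,.018),4),"z plate",z(-65,-61,15,60),"seat",z(-94,-66,59,65),"neck",z(-87,-83,11,25),"barrel",z(-87,-83,46,56),"flange",z(-95,-75,26,30))
E
python3 fit.py
```

```text
w1 [ 0.6051 -0.0728  0.2457] 0.83 neck [ 0.5182 -0.076 ] z plate 0.0921 seat 0.092 neck 0.0872 barrel 0.0907 flange 0.09
w2 [ 0.605  -0.0731  0.2395] 0.945 neck [ 0.5181 -0.0757] z plate 0.092 seat 0.0909 neck 0.0873 barrel 0.0911 flange 0.0887
top0 [ 0.6032 -0.0755  0.2259] 1.491 neck [ 0.5163 -0.077 ] z plate 0.0916 seat 0.0908 neck 0.0866 barrel 0.0904 flange 0.0937
```

Call:
apply_moves:
  series: "0 0 -0.1 0; 0 0 -0.2 0; 0 0 -0.3 0; 0 0 -0.35 0; 0 0 -0.25 0"

```text
clock: 5.85
eef_pos: [0.4954, 0.2351, 0.1501]
tcp_rot: [3.141, -0.001, 1.479]
force: [0.3, 0.5, -0.6]
gripper_width: 0.0122
```

Run:
```python
from h import *
o=get_obs();print(o["clock"],o["eef_pos"],o["tcp_rot"],o["force"],o["gripper_width"])
plan([(.49,.06,.16,103.9)],step=.02)
p=read_camera("wrist");save(p,"w4.png");p=read_camera("top");save(p,"t4.png");np.save("t4.npy",cloud(p))
```

```text
5.85 [0.49543142 0.23511826 0.15010989] [ 3.14057346e+00 -1.15256596e-03  1.47889884e+00] [ 0.26712271  0.53744095 -0.55119973] 0.012209301433521015
-0.194 0.012 -0.011 -0.0118; -0.195 0.005 -0.011 -0.0118; -0.195 -0.003 -0.011 -0.0118; -0.194 -0.010 -0.011 -0.0118; -0.194 -0.017 -0.011 -0.0118
-0.193 -0.024 -0.011 -0.0118; -0.192 -0.031 -0.011 -0.0118; -0.191 -0.039 -0.011 -0.0118; -0.189 -0.046 -0.011 -0.0118
```

View pics/w4.png

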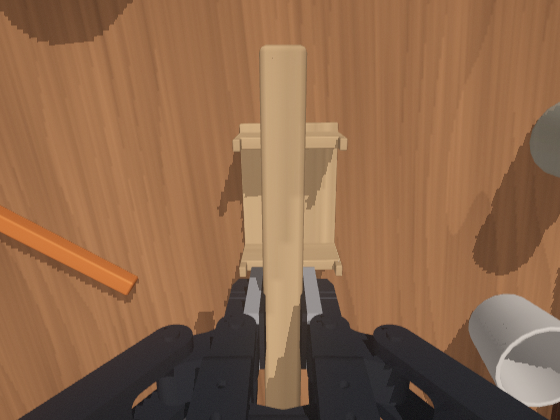

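View pics/t4.png

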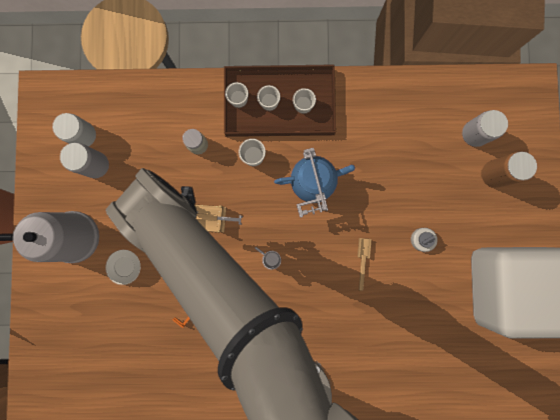

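Call:
apply_moves:
  series: "-0.1 0 -0.02 -0.008; -0.2 0.01 -0.02 -0.012; -0.24 0 -0.02 -0.014; -0.24 -0.005 -0.02 -0.014; -0.24 -0.01 -0.02 -0.014"

```text
clock: 6.37
eef_pos: [0.4926, 0.1314, 0.1568]
tcp_rot: [-3.14, 0.0, 1.676]
force: [0.6, 0.7, -1.5]
gripper_width: 0.012
```

Call:
apply_moves:
  series: "-0.24 -0.02 0 -0.014; -0.2 -0.03 0 -0.014; -0.15 -0.04 0 -0.01; -0.08 -0.03 0 -0.006; 0 0 0 0"

```text
clock: 6.78
eef_pos: [0.4909, 0.0615, 0.1565]
tcp_rot: [-3.139, 0.001, 1.808]
force: [-0.0, -0.2, -1.0]
gripper_width: 0.0121
```

Call:
apply_moves:
  series: "0 0 0 0; 0 0 0 0; 0 0 0 0"

```text
clock: 7.03
eef_pos: [0.4916, 0.0655, 0.1573]
tcp_rot: [3.141, -0.001, 1.813]
force: [-0.4, 1.2, -0.9]
gripper_width: 0.0121
```

Run:
```python
from h import *
o=get_obs();print(o["clock"],o["eef_pos"],o["tcp_rot"],o["force"],o["gripper_width"])
p=read_camera("wrist");W=cloud(p);save(p,"w5.png");p=read_camera("scene");save(p,"s5.png");np.save("s5.npy",cloud(p))
for t in("fork","bar_neck","fork_tool"):
        print(t,[(np.round(d["centre"],4).tolist(),round(d["confidence"],2)) for d in landmark_of(t,p)])
cv2.imwrite("pics/s5z.png",cv2.resize(cv2.cvtColor(p["frame"],cv2.COLOR_RGB2BGR)[150:270,180:340],None,fx=5,fy=5,interpolation=2))
p=read_camera("top");save(p,"t5.png");np.save("t5.npy",cloud(p))
cv2.imwrite("pics/t5z.png",cv2.resize(cv2.cvtColor(p["frame"],cv2.COLOR_RGB2BGR)[130:250,200:360],None,fx=5,fy=5,interpolation=2))
for t in("fork","bar_neck"):
        print(t,[(np.round(d["centre"],4).tolist(),round(d["confidence"],2)) for d in landmark_of(t,p)])
# handle pts in wrist frame
yaw=o["tcp_rot"][2];d=W-o["eef_pos"];c,s=np.cos(yaw),np.sin(yaw)
L=np.stack([c*d[...,0]+s*d[...,1],s*d[...,0]-c*d[...,1],d[...,2]],-1)*1000
m=(abs(L[...,1])<15)&(L[...,0]>15)&(L[...,0]<130)&(abs(L[...,2]-20)<15)
Q=L[m];
for a in range(15,130,8):
    q=Q[(Q[:,0]>=a)&(Q[:,0]<a+8)]
    if len(q)>5: print(a,len(q),np.round([q[:,0].max(),np.percentile(q[:,1],3),np.percentile(q[:,1],97),np.median(q[:,2])],1))
```

```text
7.0333 [0.49164634 0.06545324 0.15729414] [ 3.14142166e+00 -5.35277916e-04  1.81255801e+00] [-0.37771217  1.21491832 -0.85298687] 0.012076461016520556
fork [([0.2083, 0.3162, 0.0162], 0.91), ([0.5211, -0.0464, 0.1548], 0.88)]
bar_neck [([0.5169, -0.0743, 0.0811], 0.89)]
fork_tool [([0.2955, 0.2282, 0.0043], 0.68), ([0.4952, 0.0656, 0.1692], 0.58)]
fork [([0.2107, 0.3189, 0.0132], 0.93), ([0.5175, -0.0493, 0.1507], 0.59), ([0.3805, -0.2147, -0.0016], 0.59)]
bar_neck []
15 836 [23.  -5.8  7.1 26.1]
23 886 [31.  -6.   7.  26.1]
31 935 [39.  -5.9  7.1 26.1]
39 1007 [47.  -6.   7.  26.1]
47 1056 [55.  -6.   7.1 26.1]
55 1126 [63.  -6.   7.  26.1]
63 1202 [71.  -6.   6.9 26.1]
71 1294 [78.9 -6.   7.  26.1]
79 1370 [87.  -6.   6.9 26.1]
87 773 [91.6 -5.9  6.8 25.9]
```

View pics/s5z.png

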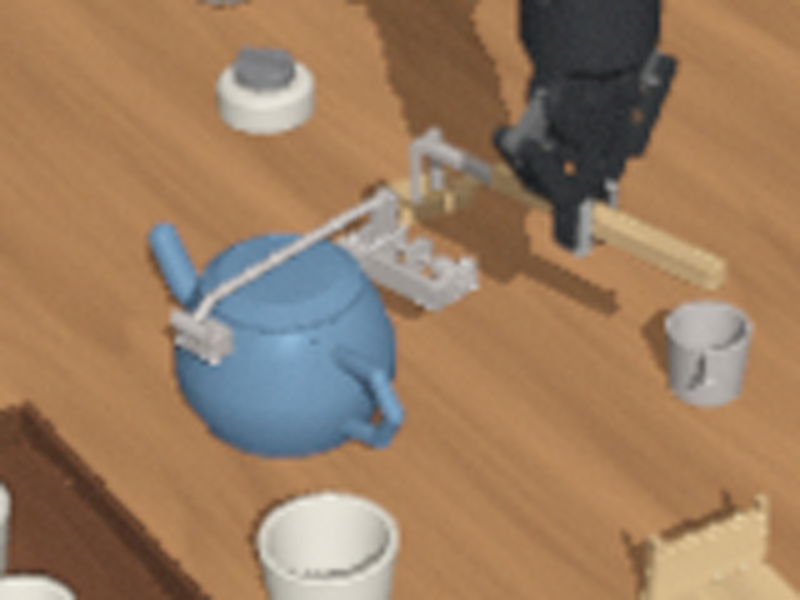

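View pics/t5z.png

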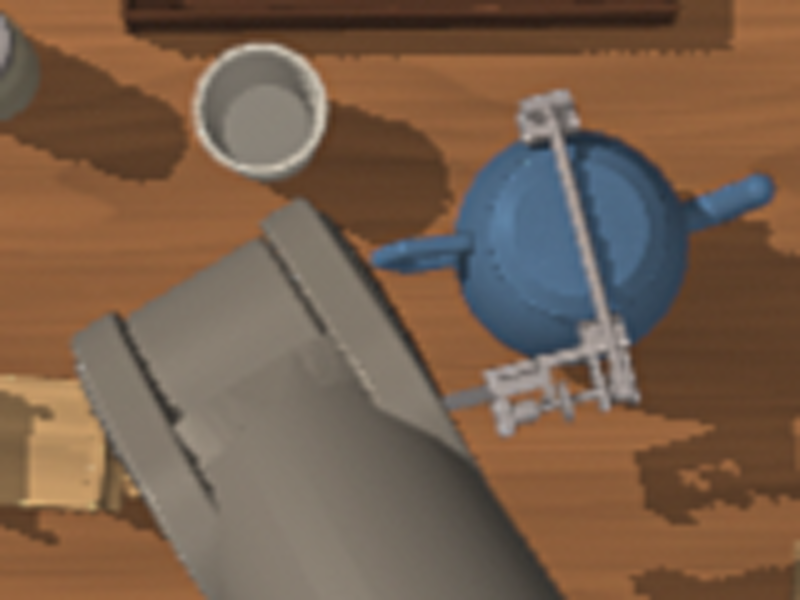

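Run:
```python
from h import *
o=get_obs();print(o["clock"],o["eef_pos"],o["tcp_rot"])
plan([(.4891,.0391,.157,103.9)],step=.0075)
```

```text
7.4333 [0.49168456 0.06444474 0.15729422] [-3.14154992e+00 -1.59329117e-06  1.81152706e+00]
-0.060 -0.021 0.001 -0.0001; -0.060 -0.021 0.001 -0.0001; -0.060 -0.021 0.001 -0.0001; -0.060 -0.021 0.001 -0.0001
```

Call:
apply_moves:
  series: "-0.04 -0.02 0 0; -0.07 -0.03 0 0; -0.08 -0.02 0 0; -0.05 -0.014 0 0; 0 0 0 0"

```text
clock: 7.85
eef_pos: [0.4892, 0.0367, 0.1571]
tcp_rot: [-3.141, 0.001, 1.808]
force: [-1.1, 0.5, -1.5]
gripper_width: 0.0124
```

Call:
apply_moves:
  series: "0 0 0.1 0; 0 0 0.1 0; 0 0 0 0; 0 0 0 0"

```text
clock: 8.18
eef_pos: [0.4884, 0.0393, 0.1362]
tcp_rot: [-3.139, -0.001, 1.812]
force: [-0.1, -0.3, 0.0]
gripper_width: 0.0126
```

```bash
cat >> h.py <<'E'
NECK=np.array([.5181,-.0759,.085]);PY=.243
def forkpos(o=None):
    o=o or get_obs();y=o["tcp_rot"][2];c,s=np.cos(y),np.sin(y)
    f=o["eef_pos"]+np.array([-.1184*c+.0005*s,-.1184*s-.0005*c,-.0079])
    d=f-NECK;cp,sp=np.cos(PY),np.sin(PY)
    return np.round(np.array([cp*d[0]+sp*d[1],-sp*d[0]+cp*d[1],d[2]])*1000,1)
E
python3 - <<'E'
from h import *
o=get_obs();print(o["clock"],o["eef_pos"],o["tcp_rot"],"fork rel neck (pot axes mm)",forkpos(o))
p=read_camera("scene");np.save("s6.npy",cloud(p))
cv2.imwrite("pics/s6z.png",cv2.resize(cv2.cvtColor(p["frame"],cv2.COLOR_RGB2BGR)[170:230,220:300],None,fx=10,fy=10,interpolation=2))
p=read_camera("top")
cv2.imwrite("pics/t6z.png",cv2.resize(cv2.cvtColor(p["frame"],cv2.COLOR_RGB2BGR)[180:240,270:350],None,fx=10,fy=10,interpolation=2))
E
```

```text
8.1833 [0.488396   0.03928515 0.13620531] [-3.13940735e+00 -7.72639595e-04  1.81219784e+00] fork rel neck (pot axes mm) [-0.8  0.5 43.3]
```

View pics/s6z.png

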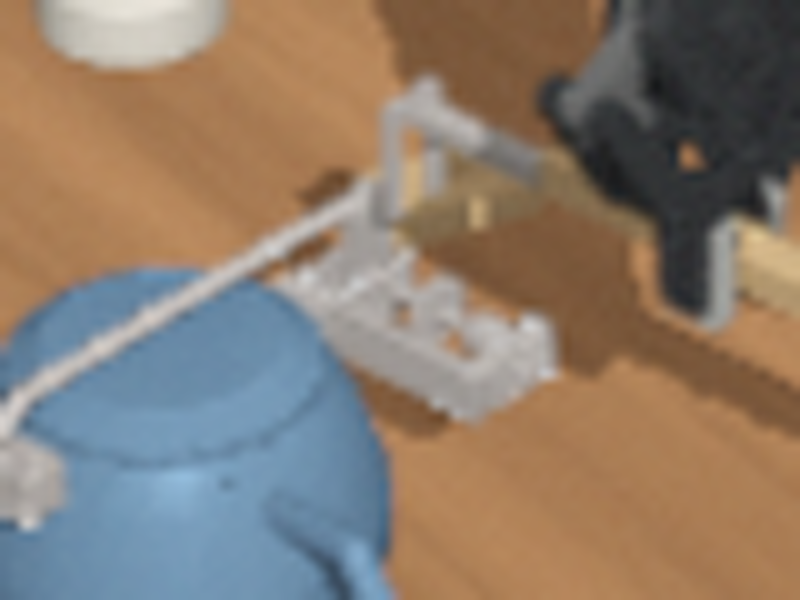

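View pics/t6z.png

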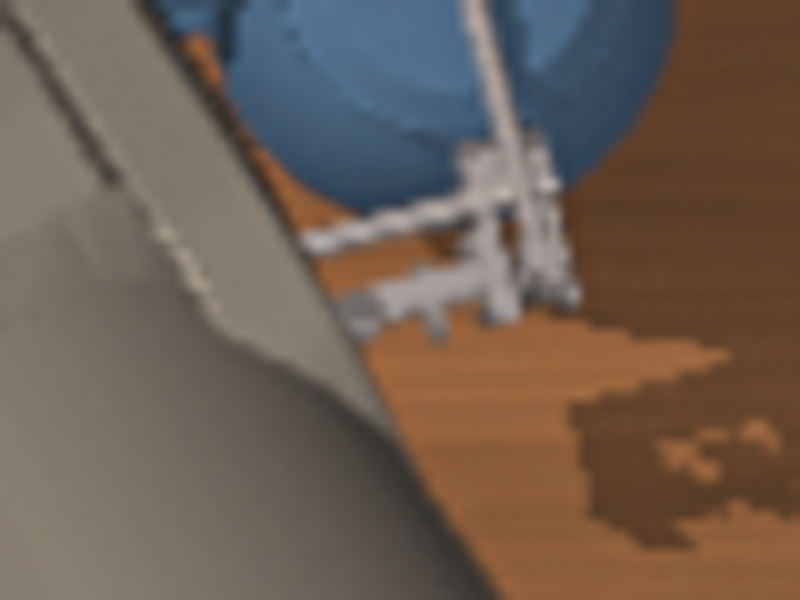

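Call:
apply_moves:
  series: "0 0.007 0.06 0; 0 0 0.08 0; 0 0 0.08 0; 0 0 0.05 0; 0 0 0 0"

```text
clock: 8.7
eef_pos: [0.4889, 0.039, 0.1088]
tcp_rot: [-3.139, -0.001, 1.812]
force: [-0.1, 0.6, 0.5]
gripper_width: 0.0124
```

Call:
apply_moves:
  series: "0 0 0 0; 0 0 0 0"

```text
clock: 8.87
eef_pos: [0.49, 0.0392, 0.1103]
tcp_rot: [3.142, -0.0, 1.811]
force: [0.1, -0.4, -0.4]
gripper_width: 0.0121
```

Run:
```python
from h import *
o=get_obs();print(o["clock"],o["force"],"fork rel neck (pot axes mm)",forkpos(o))
p=read_camera("scene");np.save("s7.npy",cloud(p))
cv2.imwrite("pics/s7z.png",cv2.resize(cv2.cvtColor(p["frame"],cv2.COLOR_RGB2BGR)[170:230,220:300],None,fx=10,fy=10,interpolation=2))
p=read_camera("top")
cv2.imwrite("pics/t7z.png",cv2.resize(cv2.cvtColor(p["frame"],cv2.COLOR_RGB2BGR)[180:240,270:350],None,fx=10,fy=10,interpolation=2))
```

```text
8.8667 [ 0.08323614 -0.37444659 -0.39240316] fork rel neck (pot axes mm) [ 0.7  0.1 17.4]
```

View pics/s7z.png

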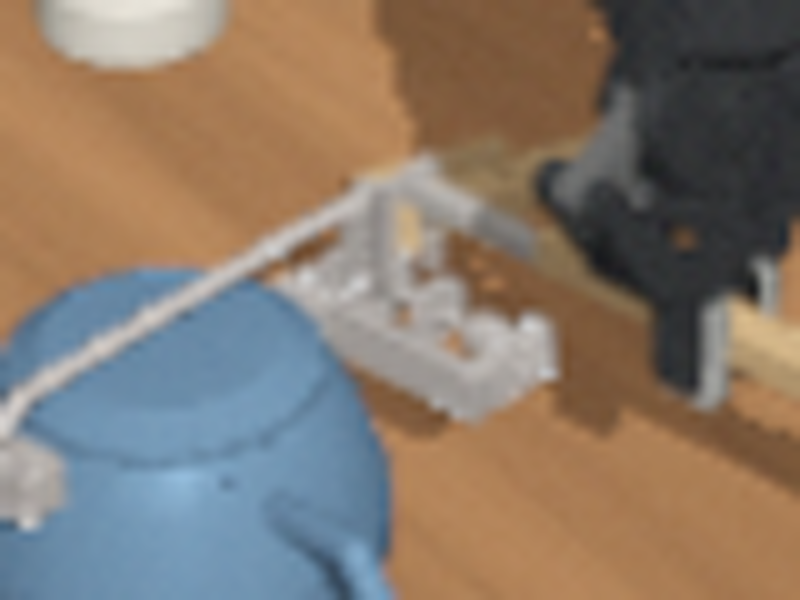

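View pics/t7z.png

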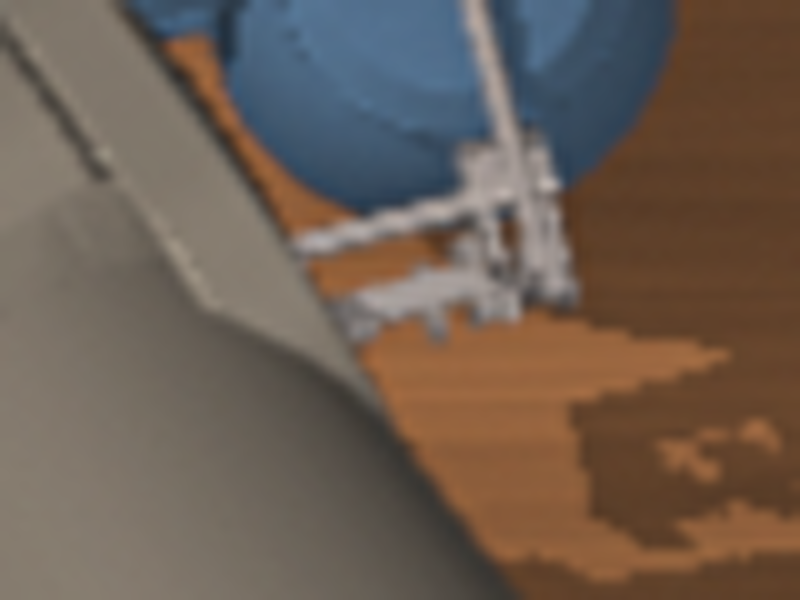

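Call:
apply_moves:
  series: "0 -0.005 0.04 0; 0 0 0.06 0; 0 0 0.05 0; 0 0 0.03 0; 0 0 0 0"

```text
clock: 9.38
eef_pos: [0.4888, 0.0389, 0.0914]
tcp_rot: [-3.14, -0.0, 1.811]
force: [-0.3, 0.7, -0.5]
gripper_width: 0.0123
```

Call:
apply_moves:
  series: "0 0 0 0; 0 0 0 0"

```text
clock: 9.55
eef_pos: [0.4895, 0.0391, 0.0923]
tcp_rot: [3.142, -0.0, 1.811]
force: [-0.3, 0.1, -0.3]
gripper_width: 0.0123
```

Run:
```python
from h import *
o=get_obs();print(o["clock"],o["force"],o["moment"],"fork rel neck (pot axes mm)",forkpos(o))
p=read_camera("scene")
cv2.imwrite("pics/s8z.png",cv2.resize(cv2.cvtColor(p["frame"],cv2.COLOR_RGB2BGR)[170:230,220:300],None,fx=10,fy=10,interpolation=2))
```

```text
9.55 [-0.26427774  0.14255447 -0.32375939] [-0.00828218  0.03755905  0.03170968] fork rel neck (pot axes mm) [ 0.2  0.1 -0.6]
```

View pics/s8z.png

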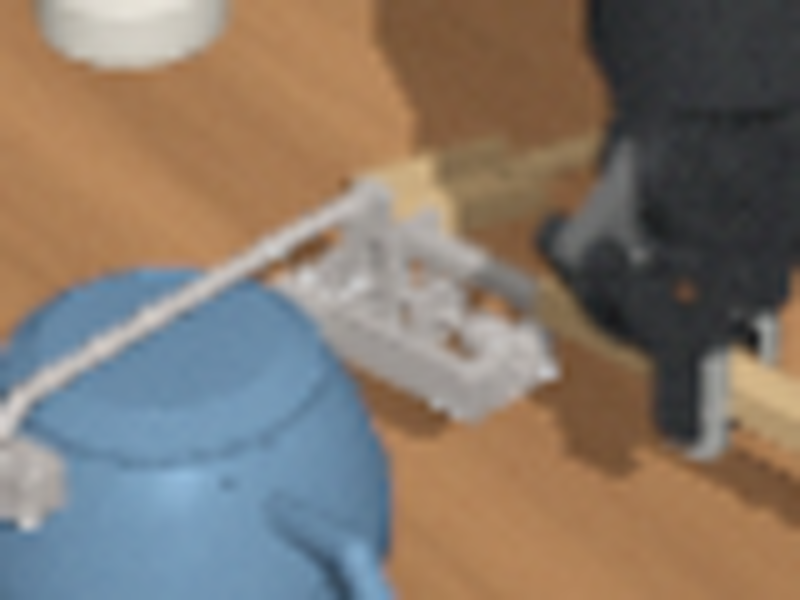

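Call:
apply_moves:
  series: "0.03 0 0 0; 0.04 0 0 0; 0.04 0 0 0; 0.02 0 0 0; 0 0 0 0"

```text
clock: 10.02
eef_pos: [0.4866, 0.0507, 0.0923]
tcp_rot: [-3.142, 0.002, 1.811]
force: [1.4, -4.5, -2.1]
gripper_width: 0.0125
```

Run:
```python
from h import *
o=get_obs();print(o["clock"],o["force"],o["moment"],"fork rel neck (pot axes mm)",forkpos(o))
```

```text
10.0167 [ 1.38496625 -4.54400199 -2.12896613] [-0.89206056 -0.3938956   0.09111999] fork rel neck (pot axes mm) [ 0.  12.1 -0.6]
```

Call:
apply_moves:
  series: "0.02 0 0 0; 0.02 0 0 0; 0.01 0 0 0; 0 0 0 0; 0 0 0 0"

```text
clock: 10.43
eef_pos: [0.4856, 0.0549, 0.0923]
tcp_rot: [-3.142, 0.002, 1.81]
force: [2.8, -6.1, -2.2]
gripper_width: 0.0123
```

Run:
```python
from h import *
o=get_obs();print(o["clock"],o["force"],o["moment"],"fork rel neck (pot axes mm)",forkpos(o))
p=read_camera("scene");
cv2.imwrite("pics/s9z.png",cv2.resize(cv2.cvtColor(p["frame"],cv2.COLOR_RGB2BGR)[150:240,190:310],None,fx=6,fy=6,interpolation=2))
```

```text
10.4333 [ 2.83843609 -6.08293055 -2.188166  ] [-1.28206248 -0.51297514  0.10636988] fork rel neck (pot axes mm) [-0.  16.3 -0.6]
```

View pics/s9z.png

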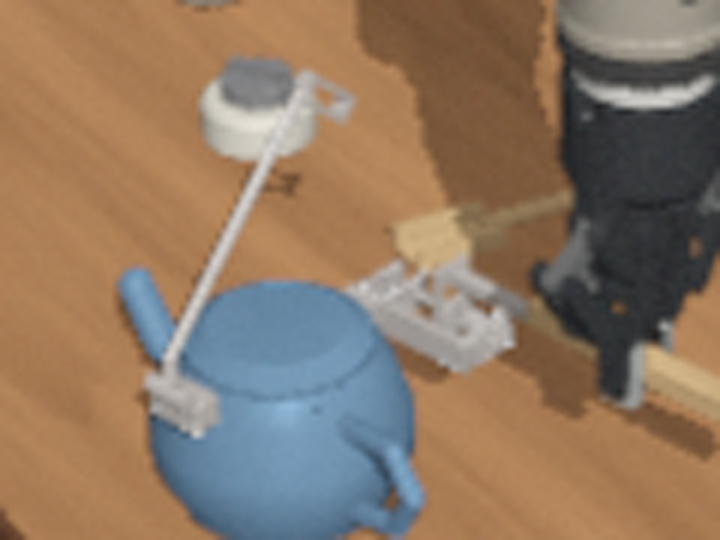

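Call:
apply_moves:
  series: "-0.05 0 0 0; -0.05 0 0 0; -0.04 0 0 0; -0.02 0 0 0; 0 0 0 0"

```text
clock: 10.9
eef_pos: [0.489, 0.0412, 0.0924]
tcp_rot: [3.141, -0.001, 1.811]
force: [0.1, -0.6, -0.7]
gripper_width: 0.0121
```

Call:
apply_moves:
  series: "0 0 0 0; 0 0 0 0; 0 0 0 0"

```text
clock: 11.15
eef_pos: [0.4889, 0.0416, 0.0923]
tcp_rot: [3.141, -0.0, 1.812]
force: [0.8, -0.0, -0.4]
gripper_width: 0.0123
```

Run:
```python
from h import *
o=get_obs();print(o["clock"],o["force"],o["moment"],"fork rel neck (pot axes mm)",forkpos(o),o["tcp_rot"])
```

```text
11.15 [ 0.75981217 -0.03017908 -0.42329708] [0.02991112 0.05211546 0.02007351] fork rel neck (pot axes mm) [ 0.2  2.6 -0.6] [ 3.14143847e+00 -3.59090936e-04  1.81205626e+00]
```

Call:
apply_moves:
  series: "-0.01 0 -0.06 0; 0 0 -0.12 0; 0 0 -0.18 0; 0 0 -0.2 0; 0 0 -0.15 0"

```text
clock: 11.57
eef_pos: [0.4897, 0.0405, 0.1657]
tcp_rot: [3.14, 0.0, 1.812]
force: [0.6, -0.5, -1.1]
gripper_width: 0.0127
```

Run:
```python
from h import *
o=get_obs();print(o["clock"],o["eef_pos"],o["force"],o["tcp_rot"],o["gripper_width"])
W=cloud(read_camera("wrist"))
yaw=o["tcp_rot"][2];d=W-o["eef_pos"];c,s=np.cos(yaw),np.sin(yaw)
L=np.stack([c*d[...,0]+s*d[...,1],s*d[...,0]-c*d[...,1],d[...,2]],-1)*1000
m=(abs(L[...,1])<15)&(L[...,0]>15)&(L[...,0]<130)&(abs(L[...,2]-20)<15)
Q=L[m];
for a in range(15,130,20):
    q=Q[(Q[:,0]>=a)&(Q[:,0]<a+8)]
    if len(q)>5: print(a,len(q),np.round([Q[:,0].max(),np.percentile(q[:,1],3),np.percentile(q[:,1],97),np.median(q[:,2])],1))
# rest fit from w2: rails
w=np.load("w2.npy");m=(abs(w[...,0]-.497)<.06)&(abs(w[...,1]-.23)<.07)&(w[...,2]>.03)&(w[...,2]<.045)
P=w[m];print(len(P))
for a in np.arange(.45,.55,.008):
    q=P[(P[:,0]>=a)&(P[:,0]<a+.008)]
    lo=q[(q[:,1]>.17)&(q[:,1]<.21)];hi=q[q[:,1]>.26]
    print(round(a,3),len(lo),np.round([np.median(lo[:,1]),lo[:,1].min(),lo[:,1].max()],4) if len(lo) else "",len(hi))
plan([(.4925,.2325,.15,84.6)],step=.03,start=(*o["eef_pos"],np.degrees(yaw)))
```

```text
11.5667 [0.48971994 0.04045002 0.16570802] [ 0.64544675 -0.46947295 -1.1079789 ] [3.13991436e+00 8.39150464e-05 1.81174381e+00] 0.012682548084703893
15 823 [91.7 -5.8  7.1 26.1]
35 963 [91.7 -5.8  7.1 26.1]
55 1125 [91.7 -6.   7.  26.1]
75 1315 [91.7 -6.1  6.9 26.1]
560
0.45 0  0
0.458 3 [0.1899 0.189  0.1908] 0
0.466 79 [0.1924 0.1882 0.1963] 16
0.474 76 [0.192  0.1881 0.196 ] 19
0.482 15 [0.1924 0.188  0.1952] 15
0.49 6 [0.1885 0.1863 0.1907] 2
0.498 78 [0.1904 0.1862 0.1942] 1
0.506 78 [0.1893 0.1854 0.1933] 6
0.514 78 [0.1883 0.1844 0.1925] 0
0.522 81 [0.1883 0.1843 0.1922] 0
0.53 3 [0.1907 0.1898 0.1914] 0
0.538 0  0
0.546 0  0
0.265 0.069 0.022 0.0152; 0.268 0.057 0.022 0.0152; 0.271 0.044 0.022 0.0152; 0.273 0.031 0.022 0.0152; 0.274 0.018 0.022 0.0152
0.274 0.004 0.022 0.0152; 0.274 -0.009 0.022 0.0152
```

Run:
```python
from h import *
plan([(.4955,.2346,.15,84.7)],step=.025)
```

```text
0.234 0.063 0.023 0.0133; 0.236 0.053 0.023 0.0133; 0.238 0.043 0.023 0.0133; 0.240 0.033 0.023 0.0133; 0.241 0.023 0.023 0.0133
0.242 0.013 0.023 0.0133; 0.242 0.003 0.023 0.0133; 0.242 -0.007 0.023 0.0133
```

Call:
apply_moves:
  series: "0.15 0.05 0.02 0.01; 0.22 0.06 0.02 0.012; 0.25 0.05 0.02 0.014; 0.27 0.04 0.02 0.015; 0.27 0.03 0.02 0.015"

```text
clock: 12.03
eef_pos: [0.4939, 0.1595, 0.154]
tcp_rot: [3.141, -0.0, 1.601]
force: [0.7, 1.0, -0.1]
gripper_width: 0.0125
```

Call:
apply_moves:
  series: "0.26 0.02 0.02 0.015; 0.22 0 0.02 0.012; 0.16 0 0.02 0.008; 0.1 -0.01 0.02 0.005; 0 0 0 0"

```text
clock: 12.45
eef_pos: [0.4952, 0.2357, 0.1459]
tcp_rot: [3.142, -0.002, 1.482]
force: [-0.7, -0.0, -0.4]
gripper_width: 0.0123
```

Call:
apply_moves:
  series: "0 0 0 0; 0 0 0 0"

```text
clock: 12.62
eef_pos: [0.496, 0.2314, 0.1455]
tcp_rot: [3.141, 0.001, 1.478]
force: [-0.7, -0.7, -1.1]
gripper_width: 0.0126
```

Run:
```python
from h import *
o=get_obs();print(o["clock"],o["eef_pos"],o["tcp_rot"])
plan([(.4955,.2346,.15,84.7),(.4955,.2346,.045,84.7)],step=.025)
```

```text
12.6167 [0.49602903 0.2314497  0.14549102] [3.14148677e+00 7.20319135e-04 1.47789334e+00]
0.031 -0.008 -0.045 -0.0001; 0.000 0.000 0.210 0.0000; 0.000 0.000 0.210 0.0000; 0.000 0.000 0.210 0.0000; 0.000 0.000 0.210 0.0000
0.000 0.000 0.210 0.0000
```

Call:
apply_moves:
  series: "0.02 -0.005 0.1 0; 0 0 0.2 0; 0 0 0.25 0; 0 0 0.25 0; 0 0 0.15 0"

```text
clock: 13.03
eef_pos: [0.4946, 0.2326, 0.0475]
tcp_rot: [-3.139, 0.002, 1.477]
force: [0.2, 0.5, -1.5]
gripper_width: 0.0125
```

Call:
apply_moves:
  series: "0 0 0.06 0; 0 0 0 0; 0 0 0 0"

```text
clock: 13.28
eef_pos: [0.4958, 0.2344, 0.0445]
tcp_rot: [3.142, -0.0, 1.478]
force: [-0.2, -0.4, 0.4]
gripper_width: 0.0122
```

Run:
```python
from h import *
o=get_obs();print(o["clock"],o["eef_pos"],o["tcp_rot"],o["force"])
p=read_camera("wrist");save(p,"w10.png")
plan([(.4955,.2346,.028,84.7)],step=.025)
```

```text
13.2833 [0.49581349 0.23438364 0.04450481] [ 3.14155844e+00 -1.21832560e-04  1.47782079e+00] [-0.22725916 -0.43764594  0.37852666]
-0.002 -0.007 0.171 -0.0001
```

View pics/w10.png

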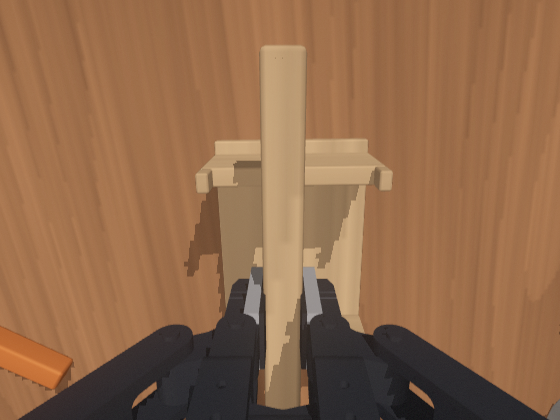

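Handle (x 262–305) sits between the rest's stops, above both rails. Lowering.

Call:
apply_moves:
  series: "0 0 0.06 0; 0 0 0.06 0; 0 0 0.04 0; 0 0 0 0; 0 0 0 0"

```text
clock: 13.75
eef_pos: [0.4955, 0.2345, 0.0282]
tcp_rot: [-3.141, 0.0, 1.478]
force: [1.2, 0.9, -1.2]
gripper_width: 0.0121
```

Run:
```python
from h import *
o=get_obs();print(o["clock"],o["eef_pos"],o["tcp_rot"],o["force"])
```

```text
13.75 [0.49548295 0.23453342 0.02815484] [-3.14143125e+00  1.47978354e-04  1.47835020e+00] [ 1.17241448  0.85746965 -1.2118575 ]
```

Call:
apply_moves:
  series: "0 0 0.003 0; 0 0 0 0; 0 0 0 0; 0 0 0 0; 0 0 0 0"
  hand: 1

```text
clock: 14.17
eef_pos: [0.4956, 0.2346, 0.0281]
tcp_rot: [3.141, -0.0, 1.478]
force: [-0.3, -0.4, 0.1]
gripper_width: 0.0724
```

Call:
apply_moves:
  series: "0 0 0 0; 0 0 0 0; 0 0 -0.1 0; 0 0 -0.25 0; 0 0 -0.3 0"

```text
clock: 14.58
eef_pos: [0.4942, 0.2339, 0.0928]
tcp_rot: [-3.138, 0.002, 1.479]
force: [1.1, 1.0, 0.1]
gripper_width: 0.0854
```

Call:
apply_moves:
  series: "-0.2 0 -0.3 0; -0.3 0 -0.3 0; -0.3 0 -0.3 0; -0.2 0 -0.1 0; 0 0 0 0"

```text
clock: 15.0
eef_pos: [0.488, 0.1317, 0.1952]
tcp_rot: [3.137, 0.002, 1.472]
force: [-0.1, -0.1, 0.6]
gripper_width: 0.0852
```

Call:
apply_moves:
  series: "0 0 0 0; 0 0 0 0; 0 0 0 0"

```text
clock: 15.25
eef_pos: [0.4858, 0.1373, 0.1915]
tcp_rot: [-3.14, -0.0, 1.48]
force: [0.0, 0.7, 0.2]
gripper_width: 0.0855
```

Run:
```python
from h import *
o=get_obs();print(o["clock"],o["eef_pos"],o["force"],o["gripper_width"])
for n in("wrist","scene"):
    p=read_camera(n);save(p,n+"11.png");w=cloud(p);np.save(n+"11.npy",w)
    for t in("fork_tool","fork","flange_face","bar_neck","strap_eye"):
        print(n,t,[(np.round(d["centre"],4).tolist(),round(d["confidence"],2)) for d in landmark_of(t,p)])
```

```text
15.25 [0.48581858 0.13728175 0.19146385] [0.04528727 0.66295105 0.24266062] 0.08546687852270149
wrist fork_tool [([0.289, 0.2339, 0.0066], 0.95), ([0.4968, 0.2324, 0.0418], 0.71)]
wrist fork [([0.4862, 0.1194, 0.0167], 0.97)]
wrist flange_face []
wrist bar_neck []
wrist strap_eye []
scene fork_tool [([0.292, 0.2292, 0.0102], 0.97)]
scene fork [([0.4862, 0.1209, 0.0206], 0.98), ([0.2068, 0.3183, 0.0182], 0.88)]
scene flange_face [([0.5196, -0.0699, 0.086], 0.41)]
scene bar_neck [([0.5141, -0.0747, 0.0826], 0.74)]
scene strap_eye [([0.5617, -0.0845, 0.207], 0.44)]
```

View pics/wrist11.png

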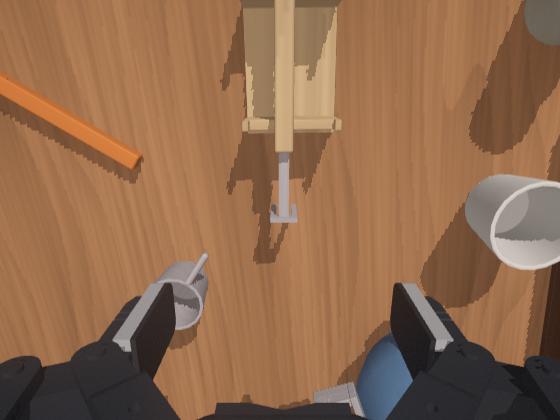

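View pics/scene11.png

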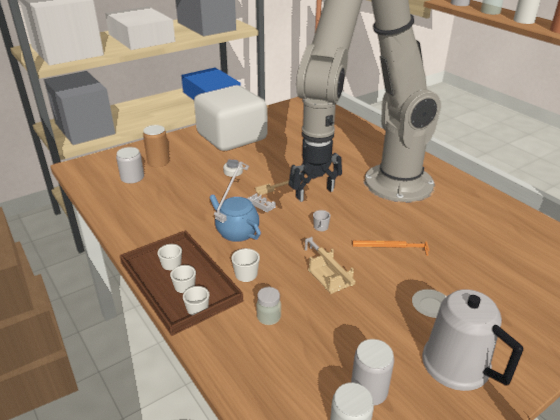

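Call:
apply_moves:
  series: "-0.15 0 -0.15 0; -0.25 0 -0.25 0; -0.3 0 -0.2 0; -0.25 0 -0.1 0; -0.1 0 0 0"

```text
clock: 16.27
eef_pos: [0.4778, 0.0279, 0.2642]
tcp_rot: [3.138, 0.001, 1.474]
force: [-1.0, -0.5, -0.2]
gripper_width: 0.0856
```

Call:
apply_moves:
  series: "0 0 0 0; 0 0 0 0; 0 0 0 0"

```text
clock: 16.52
eef_pos: [0.4763, 0.0331, 0.2612]
tcp_rot: [-3.14, -0.001, 1.48]
force: [0.5, 0.6, -0.1]
gripper_width: 0.0855
```

Run:
```python
from h import *
import fit
o=get_obs();print(o["clock"],o["eef_pos"],o["force"])
p=read_camera("wrist");save(p,"w12.png");w=cloud(p)
print([(np.round(d["centre"],4).tolist(),round(d["confidence"],2)) for d in landmark_of("flange_face",p)])
def prof(w,n):
    q=(.6051,-.0730,.243);c,s=np.cos(q[2]),np.sin(q[2]);d=w-np.array([q[0],q[1],0])
    L=np.stack([c*d[...,0]+s*d[...,1],-s*d[...,0]+c*d[...,1],d[...,2]],-1)*1000
    for lo,hi in((-96,-92),(-80,-75)):
        m=(L[...,0]>lo)&(L[...,0]<hi)&(L[...,1]>12)&(L[...,1]<43)&(L[...,2]>78)&(L[...,2]<98)
        print(n,"flange y:",m.sum(),np.round(np.percentile(L[m][:,1],[5,50,95]),1) if m.sum() else "")
prof(w,"now");prof(np.load("w1.npy"),"w1")
```

```text
16.5167 [0.47629566 0.03307072 0.26124126] [ 0.51374606  0.60362536 -0.05817771]
[([0.5137, -0.0723, 0.0845], 0.59)]
now flange y: 35 [26.1 29.  29.9]
now flange y: 53 [26.4 29.  29.8]
w1 flange y: 34 [26.4 29.1 29.7]
w1 flange y: 56 [26.4 29.  29.7]
```

View pics/w12.png

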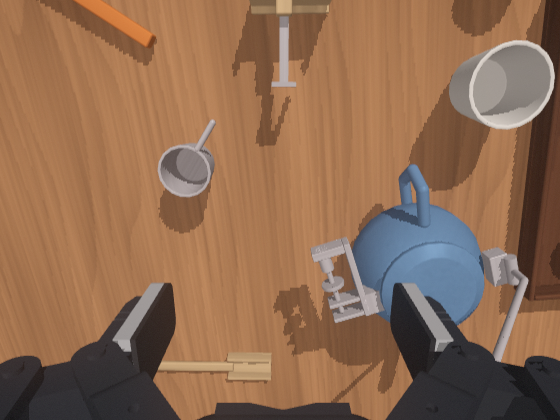

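The flange (pixel 333, 283) reads y = 26–30 mm along the bar, the same as at the start. The strap is up and swung to the right of the pot (about 510, 320), and the tool's fork (285, 85) is back at the rest.

```bash
python3 -c "
from rig import *
print(sign_off())"
```

```text
the job is handed in; nothing more can be done
None
```

I finished the job and handed it in at about 16.6 s of the 45 s allowed; no verdict was reported.

**What I did:** I lifted the bamboo fork tool off its rest and straddled the neck with no measurable contact force. I then pushed the flange about 10 mm, with 5–7 N measured, until the strap sprang up. After that I backed off so the bar could snap back, laid the tool across both rails at its original pose, opened the gripper and moved clear.

**Last checks:**
- **Flange:** it measured 26–30 mm along the bar, the same as before the push, so the bar is fully back.
- **Strap:** it stands up, with its eye found at about z = 0.207 m. That reading had low confidence (0.44), but the pictures show the same.
- **Tool:** it lies across the rails and did not slip in the grip. The rail behind the gripper was last seen under the handle just before I lowered it.
- **Other tea things:** those visible look unmoved in the last pictures, and I did not touch the orange look-alike. I did not measure their positions again.
- **Disagreements:** the networks' position readings scattered by a few millimetres. I used my own fit to the wrist camera's depth instead, and its two views agreed within 1 mm. The top camera's fit was about 2 mm off.

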